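# Highlighting board into the steriliser tray

### The arm

A 6-joint arm with a two-finger parallel gripper is mounted at the origin on a cart in front of the work surface, level with it; the furniture and walls round the work are solid. World frame = base frame: x ahead of the robot, y to its left, z up, the work surface at z = 0. Lengths are in mm, angles in rad, forces in N, time in s.
With the tool pointing down it reaches from about 225 to 875 mm from the base axis. Payload 3.4 kg.
Tool frame: the origin (TCP) lies midway between the tips of the shut fingers; the grasp point (between the pads) lies ctrl.grip_point_offset behind it (ctrl.grip_point_offset is the distance from the TCP to the grasp point, in mm); z points along the fingers, y is the line along which they close (so a half turn about z gives the same grasp; the last joint's range is limited). The gripper opens to 85 mm and grips with 20 to 120 N. Pads are 22 mm wide; open, the fingers measure 114 mm over their backs; the gripper's body (76 mm by 85 mm) begins 54 mm behind the grasp point. The pads swing forward as they close: fully open they stand 13 mm farther back than shut.
Start: joints at [-1.313, 0.276, 1.505, -0, 1.361, -0.121], TCP at [212.64, -534.272, 231.328] pointing down, gripper open.
Joint ranges: [-2.89, 2.89], [-0.75, 2.08], [0.22, 2.7], [-1.18, 4.32], [0.11, 2.71], [-2.7, 2.7]. Speed limits (rad/s): [2.57, 2.57, 3.14, 3.14, 3.14, 3.14].

### API

Orientations are given as a rotation vector (axis times angle).
In Python, from workcell import sensors, eyes, job_done, ctrl gives the robot as it stands. The module is installed in compiled form; this text tells all that it offers.
- The arm moves only by the shell command python3 -m pendant 'ROWS' [FORCE]. ROWS is JSON, one flat list of numbers, 7 for each row, row after row: the opening, from -1 (shut) to 1 (fully open), then the shift along the tool's x, y, z in units of 0.3 m (1.0 is 0.3 m), then the turn, a rotation vector about the tool's x, y, z in units of 1.5 rad (1.0 is 1.5 rad). A call has 1 to 12 rows; each row is the pose to reach, as a shift and turn from the pose commanded when the call began, along the tool's axes at that moment; what a row does not reach only later rows make up. A row lasts 1/10 s, in which the tool goes at most 50 mm and 8.59 degrees, less where a joint would pass 70% of its speed; a pose out of reach is approached as far as the arm can. A call with a number of a shift or a turn outside -1 to 1 is refused whole. A call with a gripper value outside its range is refused whole. The fingers move at their own pace and stop on an object; FORCE is the grip in N (left out, the last holds). Time passes only in rows, so rows that repeat a pose let the fingers close. It gives the time, the measured TCP pose, the force, the opening and the grip force at its end, in the units of the state.
- sensors.state(): the state, without advancing time (a new reading comes with each control period).
- eyes.get_image(name): name is "side" or "top"; returns (picture, depth): 400x640x3 uint8, red, green, blue; 400x640 float32, mm along the optical axis (not along the pixel's ray), 0 where there is no reading.
- eyes.get_calibration(name): a dict with "fx", "fy", "cx", "cy" (pixels), "pose" (4x4, takes a point from camera to world coordinates). Camera axes: x right, y down, z forward; pixel columns grow to the right and rows downward; lengths in mm; the calibration is good to about 2 mm. A picture is of the moment at which its call begins. get_calibration takes no time and is no camera call.
- job_done(): hands the job in; it is judged then, once.
The state is a dict: "time_s": time; "joints": joint angles; "joint_vel": joint speeds; "joint_torque": joint torques, N m; "ee_pos": TCP position; "tcp_rot": TCP orientation; "wrist_force": force on the tool from outside, world axes, zero at the start; "moment": the same for the moment, N m; "width": opening from 0.0 (shut) to 1.0 (fully open); "grasp_force": force on a finger pad.
Only numpy, scipy, OpenCV 4.12 (cv2) and the standard library are available. Lean on these libraries where they do the work, as an engineer would, in place of code of your own. Each camera call takes 0.05 s, during which the arm holds its last target. There are 200 camera calls.

### The job

Put the flat highlighting board away in the steriliser tray. The rim of the wooden stand leaves no room to pick it up there, so press on it and slide it out over the stand's open end until that end overhangs, take it by the overhanging end and lay it across both bars of the drying rack; let go, take it again by the middle, and lay it flat on the two ledges inside the tray. Do not let the board fall onto the worktop, and leave the pot, the timer and the dropper bottle where they are.

Things in the scene. Friction and masses are not known exactly. Their poses are not given: they have to be found in the camera images.
- board_center (a point): Centre (half-way up) of the highlighting board, the loose thing to move: a thin flat black plastic rectangle 56 mm wide (its x), 180 mm long (its y), 4 mm thick, about 60 g; its z points up. It starts lying lengthwise on the floor of the stand.
- stand: Fixed low wooden stand, 100 mm (its x) by 220 mm (its y); origin on the worktop under its middle. Its smooth floor is 40 mm up; a rim rises to 52 mm on three sides: both long sides (9 mm thick, 82 mm clear between) and the +y end (inner face at y = +102 mm). The -y end is open. Board on floor slides more easily (friction about 0.3) than a fingertip on the board.
- stand_edge (a point): Middle of the stand's open edge, at floor height (40 mm up), at y = -110 mm of the stand; beyond it (towards the stand's -y) there is free air down to the worktop.
- rack: Fixed steel drying rack: base plate 90 mm (its x) by 130 mm (its y), 6 mm thick, and two raised round bars 8 mm thick along its x at y = -40 and +40 mm, each 76 mm long on two end posts, tops 40 mm above the worktop. Nothing stands between the bars. Origin on the worktop under the middle. The board goes across both bars, lengthwise along the rack's y.
- rack_rest (a point): Point midway between the rack's two bars, level with their tops, 40 mm above the worktop.
- tray: Fixed aluminium steriliser tray, 200 mm (its x) by 76 mm (its y); origin on the worktop under the middle. Inside 192 by 68 mm, walls to 54 mm above the worktop. A grey ledge at each end (56 to 96 mm from the middle) is 36 mm up. Both long walls are cut down to 11 mm over the middle 96 mm for the fingers; floor there 5 mm up. The board goes in along the tray's x, either way round, on both ledges.
- tray_rest (a point): Point in the middle of the tray, level with the tops of its ledges, 36 mm above the worktop.
- pot_center (a point): Centre of a bystander: low round screw-lid pot, 84 mm across, 27 mm high, standing behind the work. Leave alone.
- timer_center (a point): Centre of a bystander: round twist timer, 62 mm across, 37 mm high. Leave alone.
- dropper_center (a point): Centre of a bystander: small amber dropper bottle, 34 mm across, 102 mm high. Leave alone.

How it is judged (in metres and radians):
On the way, in this order (a step that is already met when the one before it is completed fails the run):
1. the board lies level on the stand's floor with its end at least 30 mm out over the open end (y of board_center in the frame of stand below -0.05 m and z of board_center in the frame of stand between 0.038 and 0.047 m and angle between board_center's own z axis and vertical below 0.1 rad), for 0.2 s.
2. the board lies across both bars of the rack, let go and at rest (y of board_center in the frame of rack_rest between -0.03 and 0.03 m and x of board_center in the frame of rack_rest between -0.025 and 0.025 m and z of board_center in the frame of rack_rest between -0.002 and 0.006 m and angle between board_center's own z axis and vertical below 0.08 rad and angle between the y axis of board_center and the y axis of rack_rest, either way round below 0.35 rad and contact force between the fingers and board below 0.05 N and linear speed of board below 0.02 m/s), for 0.2 s.
At the end, for the whole second after the job is handed in: The board lies flat on both ledges inside the tray (its centre 2 mm above the ledge tops, within 3 mm, and within 13 mm of the tray's middle, lengthwise along the tray, level within 0.06 rad), released and at rest (horizontal distance between board_center and tray_rest below 0.013 m and z of board_center in the frame of tray_rest between -0.002 and 0.005 m and angle between board_center's own z axis and vertical below 0.06 rad and angle between the y axis of board_center and the x axis of tray_rest, either way round below 0.15 rad and contact force between the fingers and board below 0.05 N and linear speed of board below 0.02 m/s); the robot touches nothing.
It fails at once if the board falls onto the worktop (height (world z) of board_center below 0.02 m).
It fails at once if the pot is disturbed (distance of pot_center from where it was at the start of the episode above 0.02 m).
It fails at once if the timer is disturbed (distance of timer_center from where it was at the start of the episode above 0.02 m).
It fails at once if the dropper bottle is disturbed (distance of dropper_center from where it was at the start of the episode above 0.02 m).
It also fails if it takes over 72 s, if anything falls off the work surface, if the arm or the gripper's body presses on something with over 40 N, if the wrist force passes 120 N, or if a joint passes its speed limit or range.

## Working session

There is one attempt and no reset: what is moved stays moved. The work goes in short steps, Python scripts to look and compute and a shell command to move; the robot and the scene stay as the last step left them, time stands still between calls to the robot, and variables do not carry over. Pictures are saved under pics/ and viewed, at most 10 in all, crops included, and the job is handed in when it is done.

```bash
mkdir -p pics; python3 - <<'E'
from workcell import sensors, eyes, ctrl
import cv2,numpy as np
print(sensors.state()); print(ctrl.grip_point_offset)
for n in ("top","side"):
    im,d=eyes.get_image(n); c=eyes.get_calibration(n); print(n,c)
    cv2.imwrite(f"pics/{n}0.png",im[:,:,::-1]); np.save(f"{n}0.npy",d)
E
```

```text
{'time_s': 0.0, 'joints': array([-1.31301910e+00,  2.76617566e-01,  1.50614648e+00, -2.04524682e-05,
        1.36072208e+00, -1.20994537e-01]), 'joint_vel': array([-1.10442568e-04,  1.01357965e-03, -1.09181221e-04, -1.57405854e-03,
        9.22014407e-06, -1.71066424e-03]), 'joint_torque': array([-2.04256437e-03, -4.16773081e+01, -2.45802695e+01, -8.90714127e-04,
        1.09642619e-02, -6.12952931e-06]), 'ee_pos': array([ 212.47508127, -533.71905162,  230.42154319]), 'tcp_rot': array([-3.08356588e+00, -5.91074255e-01,  2.34454504e-04]), 'wrist_force': array([0.88047517, 0.6394931 , 0.32153349]), 'moment': array([-0.00744203,  0.05902843,  0.02837372]), 'grasp_force': 0.0, 'width': 1.004489470278633}
18.700000000000003
top {'fx': 394.45024997887924, 'fy': 394.45024997887924, 'cx': 324.3103872699284, 'cy': 194.9353365442779, 'pose': array([[-2.74697018e-02, -9.87849161e-01,  1.52968788e-01,
         4.17988755e+02],
       [-9.99600851e-01,  2.61352891e-02, -1.07277690e-02,
         6.53071884e+00],
       [ 6.59953408e-03, -1.53202419e-01, -9.88172791e-01,
         1.06856149e+03],
       [ 0.00000000e+00,  0.00000000e+00,  0.00000000e+00,
         1.00000000e+00]])}
side {'fx': 495.84598579181227, 'fy': 495.84598579181227, 'cx': 317.85930096249024, 'cy': 196.36322881263683, 'pose': array([[-9.20339004e-01, -2.24737605e-01,  3.20107993e-01,
         1.51506058e+02],
       [-3.91112797e-01,  5.34308813e-01, -7.49362978e-01,
         9.62956695e+02],
       [-2.62648076e-03, -8.14866309e-01, -5.79642994e-01,
         8.06562210e+02],
       [ 0.00000000e+00,  0.00000000e+00,  0.00000000e+00,
         1.00000000e+00]])}
```

View pics/top0.png

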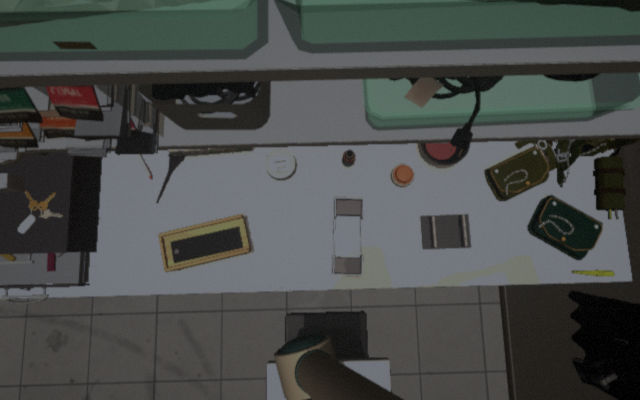

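View pics/side0.png

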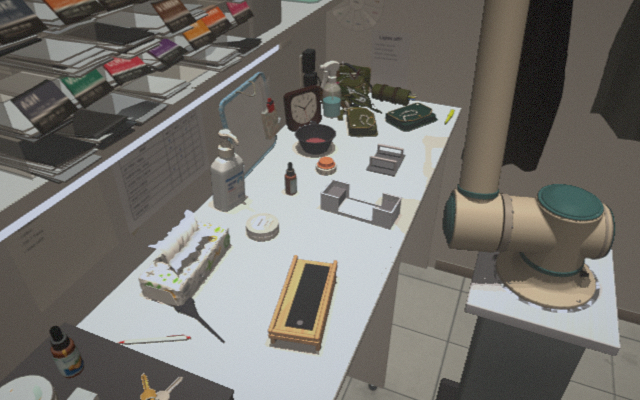

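The top view shows the stand and board at about (205,243), tray at (348,236), rack at (445,231), pot at (281,165), dropper at (348,157) and timer at (402,175). The side view agrees. The stand's open end isn't clear at this scale, so I'll zoom in and take 3D points.

```bash
cat > h.py <<'E'
import numpy as np,cv2
from workcell import sensors, eyes
def cloud(n,d=None,im=None):
    if d is None: im,d=eyes.get_image(n)
    c=eyes.get_calibration(n); v,u=np.mgrid[:400,:640]
    P=np.stack([(u-c['cx'])/c['fx']*d,(v-c['cy'])/c['fy']*d,d],-1)@c['pose'][:3,:3].T+c['pose'][:3,3]
    P[d<=0]=np.nan
    return im,P
def rect(pts):
    (c,s,a)=cv2.minAreaRect(pts.astype(np.float32)); return np.round(c,1),np.round(s,1),round(a,2)
E
python3 - <<'E'
from h import *
im=cv2.imread('pics/top0.png'); s=cv2.imread('pics/side0.png')
a=cv2.resize(im[205:280,150:265],None,fx=5,fy=5,interpolation=2)
b=cv2.resize(s[250:350,260:345],None,fx=4,fy=4,interpolation=2)
o=np.zeros((400,920,3),np.uint8); o[:375,:575]=a; o[:,575:915]=b
cv2.imwrite('pics/z1.png',cv2.resize(o,(800,348)))
for n in('top','side'):
    _,P=cloud(n,np.load(n+'0.npy'),im)
    I={'top':im,'side':s}[n]; hs=cv2.cvtColor(I,cv2.COLOR_BGR2HSV)
    def box(x0,x1,y0,y1,z0,z1): return (P[...,0]>x0)&(P[...,0]<x1)&(P[...,1]>y0)&(P[...,1]<y1)&(P[...,2]>z0)&(P[...,2]<z1)
    zt=P[...,2][box(250,450,-50,200,-20,15)]; print(n,'table z',np.median(zt))
    m=box(180,420,180,480,32,70); print('stand',rect(P[m][:,:2]),m.sum())
    r=box(180,420,180,480,48,70); print('rim',rect(P[r][:,:2]),r.sum(), np.median(P[r][:,2]))
    k=m&(I.max(-1)<60); k=cv2.morphologyEx(k.astype(np.uint8),cv2.MORPH_OPEN,np.ones((3,3)))>0
    print('board',rect(P[k][:,:2]),k.sum(),np.median(P[k],0))
    t=box(180,420,-160,40,28,70); print('tray',rect(P[t][:,:2]),t.sum(),np.percentile(P[t][:,2],[10,50,90,99]))
    q=box(200,420,-380,-180,30,60); print('rackbars',rect(P[q][:,:2]),q.sum(),np.median(P[q],0))
    q=box(200,420,-380,-180,3,60); print('rack',rect(P[q][:,:2]),q.sum(),np.percentile(P[q][:,2],[10,50,90,99]))
E
```

```text
top table z -0.9406586861877031
stand (array([406.1, 343.5]), array([ 27.9, 133.3]), 0.67) 346
rim (array([406.5, 344.2]), array([132. ,  25.3]), 89.92) 158 49.84729991982516
board (array([0., 0.]), array([0., 0.]), 0.0) 0 [nan nan nan]
tray (array([394.2, -58.5]), array([74.1, 50.1]), 87.9) 537 [32.81171493 35.81802105 53.3718903  55.67489063]
rackbars (array([0., 0.]), array([0., 0.]), 0.0) 0 [nan nan nan]
rack (array([ 374.9, -279.6]), array([198.8,  83.3]), 89.88) 80 [3.08136816 3.42526131 4.71186436 5.68265447]
side table z -0.6148294270823271
stand (array([418.5, 341.2]), array([ 31.2, 148.5]), 11.46) 614
rim (array([405.1, 341. ]), array([ 29.5, 150.1]), 0.14) 267 50.66486927021674
board (array([0., 0.]), array([0., 0.]), 0.0) 0 [nan nan nan]
tray (array([393.4, -53.4]), array([82.2, 52.3]), 86.85) 495 [32.52710476 39.05143547 52.56630094 55.17189442]
rackbars (array([0., 0.]), array([0., 0.]), 0.0) 0 [nan nan nan]
rack (array([ 366.4, -280.8]), array([188.7,  77.6]), 82.09) 17 [3.05462155 3.34792272 4.27917963 4.69038574]
  return _methods._mean(a, axis=axis, dtype=dtype,
  ret = um.true_divide(
```

View pics/z1.png

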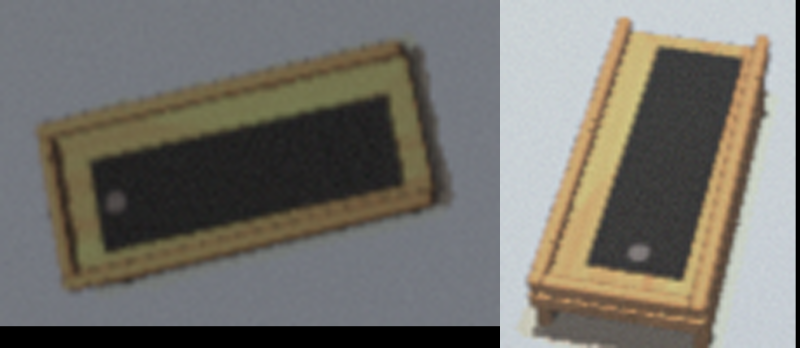

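The crop shows the stand's rim on both long sides and the left end (world +y). The right end, towards world -y and the tray, is open. My boxes were too small, so I'll redo the measurement with wider ones.

```bash
cat > m.py <<'E'
from h import *
def run(n,im,P):
    hs=cv2.cvtColor(im,cv2.COLOR_BGR2HSV)
    def box(x0,x1,y0,y1,z0,z1): return (P[...,0]>x0)&(P[...,0]<x1)&(P[...,1]>y0)&(P[...,1]<y1)&(P[...,2]>z0)&(P[...,2]<z1)
    m=box(280,560,160,500,32,70); print(n,'stand',rect(P[m][:,:2]),m.sum())
    r=box(280,560,160,500,47,70); print(' rim',rect(P[r][:,:2]),r.sum(), np.median(P[r][:,2]))
    k=m&(im.max(-1)<75); k=cv2.morphologyEx(k.astype(np.uint8),cv2.MORPH_OPEN,np.ones((3,3)))>0
    print(' board',rect(P[k][:,:2]),k.sum(),np.median(P[k],0)) if k.sum() else print(' noboard')
    t=box(280,560,-160,60,28,70); print(' tray',rect(P[t][:,:2]),t.sum(),np.percentile(P[t][:,2],[10,50,90,99]))
    q=box(300,560,-400,-200,25,60)
    print(' bars',rect(P[q][:,:2]),q.sum(),np.median(P[q],0))
    lab=P[q][:,1]>np.median(P[q][:,1])
    for s in(0,1): print('  bar',np.round(np.median(P[q][lab==s],0),1),rect(P[q][lab==s][:,:2]))
    q=box(300,560,-400,-200,3,60); print(' rack',rect(P[q][:,:2]),q.sum())
E
python3 - <<'E'
from m import *
for n in('top','side'):
    im=cv2.imread(f'pics/{n}0.png'); _,P=cloud(n,np.load(n+'0.npy'),im); run(n,im,P)
E
```

```text
top stand (array([462.6, 308.5]), array([100.6, 220. ]), 11.86) 3419
 rim (array([462.2, 308.8]), array([ 99.9, 219.3]), 11.88) 678 49.94456378862213
 board (array([456.2, 303.2]), array([ 55.1, 181.6]), 11.08) 1495 [455.96526401 302.66991699  42.55071361]
 tray (array([465.7, -62.5]), array([ 75.4, 191.9]), 86.84) 948 [32.79009788 35.71511381 52.76511441 55.51363593]
 bars (array([ 476.4, -328.5]), array([81.3, 89.4]), 0.39) 213 [ 475.03250433 -364.62361717   38.45719796]
  bar [ 475.  -367.6   38.5] (array([ 476.7, -369.1]), array([81.3,  8.7]), 0.16)
  bar [ 477.  -287.9   38.4] (array([ 476.1, -323.9]), array([80.7, 81.1]), 89.83)
 rack (array([ 445.9, -300.7]), array([226.1, 198. ]), 0.42) 1661
side stand (array([460.1, 312.7]), array([100.5, 225.8]), 11.86) 4094
 rim (array([460. , 313.4]), array([100.4, 221.2]), 11.98) 891 50.606375666672875
 board (array([454.2, 306.2]), array([ 52.8, 181. ]), 10.97) 1563 [453.30259586 314.09597525  43.38913958]
 tray (array([464.7, -57.8]), array([ 82. , 195.1]), 86.43) 873 [32.40663664 38.0555249  51.95992882 55.30635344]
 bars (array([ 474.7, -324.6]), array([83. , 93.7]), 1.13) 160 [ 474.41399926 -290.43397114   36.43040016]
  bar [ 473.5 -364.    36.1] (array([ 473.8, -330.5]), array([82.2, 80.5]), 3.14)
  bar [ 475.1 -283.8   37. ] (array([ 473.9, -283.6]), array([83. , 12.1]), 0.26)
 rack (array([ 452.7, -312.6]), array([224.5, 193.9]), 14.76) 720
```

Both cameras agree, and the sizes match the ones given:

| Item | Position (mm) | Orientation |
|---|---|---|
| Stand | ≈(461.5, 310.5) | yaw 11.9° |
| Board | ≈(455.5, 304.5) | yaw 11° |
| Rack | ≈(475.5, -326.5) | yaw ≈0.4° |
| Tray | ≈(465, -60) | long axis -3.4° |

Next is a helper that works out the shift and turn for each move.

```bash
cat > g.py <<'E'
import sys,numpy as np
from scipy.spatial.transform import Rotation as R
from workcell import sensors
# python3 g.py x y z phi_deg [x y z phi ...] : shift/turn from current pose to each (tool x axis at yaw phi, pointing down)
s=sensors.state(); C=R.from_rotvec(s['tcp_rot']); p=np.array(s['ee_pos'])
xa=C.as_matrix()[:,0]; print('now',np.round(p,1),'phi',round(float(np.degrees(np.arctan2(xa[1],xa[0]))),2),'F',np.round(s['wrist_force'],1),'w',round(float(s['width']),3),'g',round(float(s['grasp_force']),1),'j',np.round(s['joints'],2))
a=[float(v) for v in sys.argv[1:]]
for i in range(0,len(a),4):
    f=np.radians(a[i+3]); M=np.array([[np.cos(f),np.sin(f),0],[np.sin(f),-np.cos(f),0],[0,0,-1]])
    sh=C.inv().apply(np.array(a[i:i+3])-p)/300; t=(C.inv()*R.from_matrix(M)).as_rotvec()/1.5
    print(a[i:i+4],np.round(sh,4).tolist(),np.round(t,4).tolist())
E
python3 g.py 330 -300 200 60  400 0 200 101.5
```

```text
now [ 212.5 -533.8  230.5] phi 21.7 F [ 0.9 -0.6  0. ] w 0.999 g 0.0 j [-1.31  0.28  1.51 -0.    1.36 -0.12]
[330.0, -300.0, 200.0, 60.0] [0.6521, -0.579, 0.1028] [-0.001, -0.0005, -0.4456]
[400.0, 0.0, 200.0, 101.5] [1.2387, -1.4219, 0.1043] [-0.0008, -0.0009, -0.9285]
```

```bash
python3 -m pendant '[-1,0.65,-0.58,0.1,0,0,-0.446,-1,0.65,-0.58,0.1,0,0,-0.446,-1,0.65,-0.58,0.1,0,0,-0.446,-1,0.65,-0.58,0.1,0,0,-0.446,-1,0.65,-0.58,0.1,0,0,-0.446,-1,0.65,-0.58,0.1,0,0,-0.446,-1,0.65,-0.58,0.1,0,0,-0.446]' 30; python3 g.py 440 20 190 101.5
```

```text
time_s: 0.8
ee_pos: [329.7, -298.7, 201.0]
tcp_rot: [-2.717, -1.575, 0.0]
wrist_force: [-1.2, 0.5, -1.2]
width: 0.0
grasp_force: 0.0
now [ 329.7 -298.7  201. ] phi 60.2 F [-1.2  0.5 -1.2] w 0.0 g 0.0 j [-0.89  0.1   1.81 -0.    1.23 -0.37]
[440.0, 20.0, 190.0, 101.5] [1.1044, -0.2089, 0.0372] [-0.0005, -0.0003, -0.4805]
```

```bash
python3 -m pendant '[-1,0.98,-0.18,0.03,0,0,-0.48,-1,0.98,-0.18,0.03,0,0,-0.48,-1,0.98,-0.18,0.03,0,0,-0.48,-1,0.98,-0.18,0.03,0,0,-0.48,-1,0.98,-0.18,0.03,0,0,-0.48,-1,0.98,-0.18,0.03,0,0,-0.48,-1,0.98,-0.18,0.03,0,0,-0.48]'; python3 g.py 457 290 140 101.5
```

```text
time_s: 1.5
ee_pos: [431.9, -15.3, 192.4]
tcp_rot: [1.985, 2.435, 0.004]
wrist_force: [-0.5, -2.3, 0.8]
width: -0.0
grasp_force: 0.0
now [431.9 -15.3 192.4] phi 101.62 F [-0.5 -2.3  0.8] w -0.0 g 0.0 j [-0.2   0.09  1.85  0.    1.2  -0.4 ]
[457.0, 290.0, 140.0, 101.5] [0.9797, 0.2866, 0.1765] [0.0014, -0.0008, 0.0014]
```

```bash
python3 -m pendant '[-1,0.98,0.29,0.12,0,0,0,-1,0.98,0.29,0.12,0,0,0,-1,0.98,0.29,0.12,0,0,0,-1,0.98,0.29,0.12,0,0,0,-1,0.98,0.29,0.12,0,0,0,-1,0.98,0.29,0.12,0,0,0,-1,0.98,0.29,0.12,0,0,0,-1,0.98,0.29,0.25,0,0,0,-1,0.98,0.29,0.4,0,0,0,-1,0.98,0.29,0.42,0,0,0,-1,0.98,0.29,0.42,0,0,0]'; python3 g.py 457.5 292 48 101.5  457.5 292 44 101.5
```

```text
time_s: 2.6
ee_pos: [457.7, 284.5, 65.4]
tcp_rot: [-1.994, -2.426, 0.005]
wrist_force: [1.0, 0.6, 0.7]
width: 0.002
grasp_force: 0.0
now [457.7 284.5  65.4] phi 101.17 F [1.  0.6 0.7] w 0.002 g 0.0 j [ 0.43  0.37  1.82 -0.    0.95  0.23]
[457.5, 292.0, 48.0, 101.5] [0.0247, 0.0042, 0.0579] [-0.0019, 0.001, -0.0039]
[457.5, 292.0, 44.0, 101.5] [0.0247, 0.0043, 0.0712] [-0.0019, 0.001, -0.0039]
```

```bash
python3 -m pendant '[-1,0.025,0.004,0.03,0,0,0,-1,0.025,0.004,0.058,0,0,0,-1,0.025,0.004,0.065,0,0,0,-1,0.025,0.004,0.071,0,0,0,-1,0.025,0.004,0.073,0,0,0,-1,0.025,0.004,0.073,0,0,0]'; python3 g.py 457.5 292 42 101.5
```

```text
time_s: 3.2
ee_pos: [457.1, 294.2, 44.6]
tcp_rot: [1.992, 2.429, 0.001]
wrist_force: [-0.4, 0.4, -0.9]
width: -0.001
grasp_force: 0.0
now [457.1 294.2  44.6] phi 101.3 F [-0.4  0.4 -0.9] w -0.001 g 0.0 j [ 0.44  0.4   1.84 -0.    0.9   0.25]
[457.5, 292.0, 42.0, 101.5] [-0.0074, -0.0002, 0.0088] [0.0004, 0.0, -0.0023]
```

```bash
python3 -m pendant '[-1,0,0,0.004,0,0,0,-1,0,0,0.008,0,0,0,-1,0,0,0.008,0,0,0]'; python3 g.py
```

```text
time_s: 3.5
ee_pos: [457.3, 294.3, 44.0]
tcp_rot: [1.992, 2.429, 0.002]
wrist_force: [-2.8, -2.0, 12.2]
width: -0.0
grasp_force: 6.4
now [457.3 294.3  44. ] phi 101.3 F [-2.8 -2.  12.2] w -0.0 g 6.4 j [ 0.44  0.4   1.84 -0.    0.9   0.25]
```

```bash
python3 -m pendant '[-1,-0.01,0,0.002,0,0,0,-1,-0.03,0.001,0.002,0,0,0,-1,-0.055,0.002,0.002,0,0,0,-1,-0.08,0.003,0.002,0,0,0,-1,-0.105,0.004,0.002,0,0,0,-1,-0.13,0.005,0.002,0,0,0,-1,-0.155,0.005,0.002,0,0,0,-1,-0.18,0.006,0.002,0,0,0,-1,-0.2,0.007,0.002,0,0,0,-1,-0.207,0.007,0.002,0,0,0,-1,-0.207,0.007,0.002,0,0,0]'; python3 - <<'E'
from m import *
for n in('top','side'):
    im,P=cloud(n); im=im[:,:,::-1].copy(); cv2.imwrite(f'pics/{n}1.png',im)
    m=(P[...,0]>340)&(P[...,0]<560)&(P[...,1]>100)&(P[...,1]<480)&(P[...,2]>32)&(P[...,2]<47)&(im.max(-1)<75)
    m=cv2.morphologyEx(m.astype(np.uint8),cv2.MORPH_OPEN,np.ones((3,3)))>0
    print(n,rect(P[m][:,:2]),m.sum())
E
python3 g.py
```

```text
time_s: 4.6
ee_pos: [473.9, 235.2, 44.0]
tcp_rot: [1.992, 2.426, 0.011]
wrist_force: [-0.5, 2.5, 12.2]
width: 0.001
grasp_force: 6.1
top (array([476.7, 244.4]), array([ 81.5, 179.2]), 11.69) 724
side (array([467.6, 267. ]), array([ 54.7, 138.8]), 11.03) 910
now [474.  235.1  44. ] phi 101.25 F [-0.9  2.5 12.2] w 0.001 g 6.1 j [0.33 0.38 1.87 0.   0.88 0.13]
```

```bash
python3 -m pendant '[-1,0,0,-0.01,0,0,0,-1,0,0,-0.1,0,0,0,1,-0.3,0,-0.3,0,0,0,1,-0.5,0,-0.35,0,0,0,1,-0.5,0,-0.35,0,0,0,1,-0.5,0,-0.35,0,0,0,1,-0.5,0,-0.35,0,0,0]'; python3 - <<'E'
from m import *
for n in('top','side'):
    im,P=cloud(n); im=im[:,:,::-1].copy(); cv2.imwrite(f'pics/{n}2.png',im)
    m=(P[...,0]>340)&(P[...,0]<560)&(P[...,1]>100)&(P[...,1]<480)&(P[...,2]>34)&(P[...,2]<47)&(im.max(-1)<75)
    m=cv2.morphologyEx(m.astype(np.uint8),cv2.MORPH_OPEN,np.ones((3,3)))>0
    print(n,rect(P[m][:,:2]),m.sum(),np.percentile(P[m][:,2],[5,50,95]))
a=cv2.imread('pics/top2.png')[200:290,150:310]; b=cv2.imread('pics/side2.png')[180:350,200:400]
cv2.imwrite('pics/z2.png',np.vstack([cv2.resize(a,(480,270)),cv2.resize(b,(480,330))[:, :480]]))
E
python3 g.py
```

```text
time_s: 5.4
ee_pos: [502.0, 84.2, 147.8]
tcp_rot: [1.995, 2.423, 0.002]
wrist_force: [0.3, 1.2, -0.6]
width: 0.841
grasp_force: 0.0
top (array([472.6, 244.5]), array([ 54.8, 181.9]), 11.07) 991 [39.36822097 42.66309216 45.51641612]
side (array([470.4, 247.7]), array([ 52.1, 179.9]), 10.77) 1278 [40.98659103 43.36359915 45.63098611]
now [500.1  86.6 146.2] phi 101.22 F [ 0.7 -0.6 -0.6] w 0.989 g 0.0 j [ 0.03  0.24  1.78  0.    1.12 -0.16]
```

View pics/z2.png

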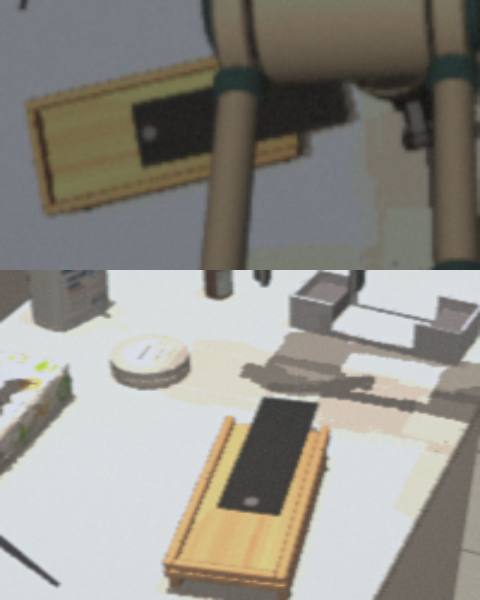

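The board slid level and straight. Its centre is at about (471.5, 246) with yaw 11°, so y ≈ -65 mm in the stand frame and about 45 mm overhangs. Now I'll take it by the overhanging end.

```bash
python3 g.py 484.5 179.3 100 101 484.5 179.3 20 101
```

```text
now [500.1  86.6 146.2] phi 101.22 F [ 0.7 -0.6 -0.6] w 0.989 g 0.0 j [ 0.03  0.24  1.78  0.    1.12 -0.16]
[484.5, 179.3, 100.0, 101.0] [0.3133, 0.0092, 0.1541] [-0.0004, -0.0004, 0.0025]
[484.5, 179.3, 20.0, 101.0] [0.3131, 0.0093, 0.4207] [-0.0004, -0.0004, 0.0025]
```

```bash
python3 -m pendant '[1,0.15,0.005,0.02,0,0,0.0025,1,0.313,0.009,0.1,0,0,0.0025,1,0.313,0.009,0.154,0,0,0.0025,1,0.313,0.009,0.154,0,0,0.0025,1,0.313,0.009,0.2,0,0,0.0025,1,0.313,0.009,0.25,0,0,0.0025,1,0.313,0.009,0.25,0,0,0.0025]'; python3 g.py 484.5 179.3 20 101
```

```text
time_s: 6.2
ee_pos: [483.2, 178.9, 70.1]
tcp_rot: [-1.995, -2.424, 0.006]
wrist_force: [-0.9, -0.7, 1.0]
width: 1.002
grasp_force: 0.0
now [483.2 178.9  70.1] phi 101.1 F [-0.9 -0.7  1. ] w 1.002 g 0.0 j [ 0.22  0.34  1.86 -0.    0.95  0.03]
[484.5, 179.3, 20.0, 101.0] [0.0007, 0.0052, 0.1668] [-0.0028, 0.0002, 0.0011]
```

```bash
python3 -m pendant '[1,0,0.004,0.06,0,0,0,1,0,0.004,0.12,0,0,0,1,0,0.004,0.166,0,0,0,1,0,0.004,0.166,0,0,0,0.6,0,0.004,0.166,0,0,0,0.4,0,0.004,0.166,0,0,0,0,0,0.004,0.166,0,0,0,-0.3,0,0.004,0.166,0,0,0,-0.3,0,0.004,0.166,0,0,0]' 50; python3 g.py
```

```text
time_s: 7.1
ee_pos: [486.9, 179.5, 22.6]
tcp_rot: [1.996, 2.424, 0.003]
wrist_force: [0.1, -0.8, 5.2]
width: 0.638
grasp_force: 51.8
now [486.9 179.5  22.6] phi 101.07 F [ 0.1 -0.8  5.2] w 0.638 g 51.8 j [ 0.22  0.4   1.92 -0.    0.82  0.03]
```

```bash
python3 -m pendant '[-0.3,0,0,-0.02,0,0,0,-0.3,0,0,-0.06,0,0,0,-0.3,0,0,-0.12,0,0,0,-0.3,0,0,-0.2,0,0,0,-0.3,0,0,-0.28,0,0,0,-0.3,0,0,-0.35,0,0,0,-0.3,0,0,-0.35,0,0,0]' 60; python3 - <<'E'
from m import *
im,P=cloud('side'); im=im[:,:,::-1].copy()
cv2.imwrite('pics/z3.png',cv2.resize(im[130:350,200:480],None,fx=2.5,fy=2.5))
m=(P[...,0]>340)&(P[...,0]<560)&(P[...,1]>140)&(P[...,1]<480)&(P[...,2]>90)&(P[...,2]<190)&(im.max(-1)<75)
Q=P[m]; print(m.sum()); A=np.c_[Q[:,:2],np.ones(len(Q))]; print(np.linalg.lstsq(A,Q[:,2],rcond=None)[0])
E
python3 g.py
```

```text
time_s: 7.8
ee_pos: [488.2, 179.9, 130.0]
tcp_rot: [1.994, 2.422, 0.009]
wrist_force: [0.5, -0.1, -0.6]
width: 0.634
grasp_force: 63.0
1676
[ 8.88631644e-03 -9.01029391e-02  1.71378930e+02]
now [487.  179.6 128.3] phi 101.08 F [ 0.5  0.1 -1.5] w 0.636 g 63.0 j [ 0.22  0.27  1.79 -0.    1.08  0.03]
```

View pics/z3.png

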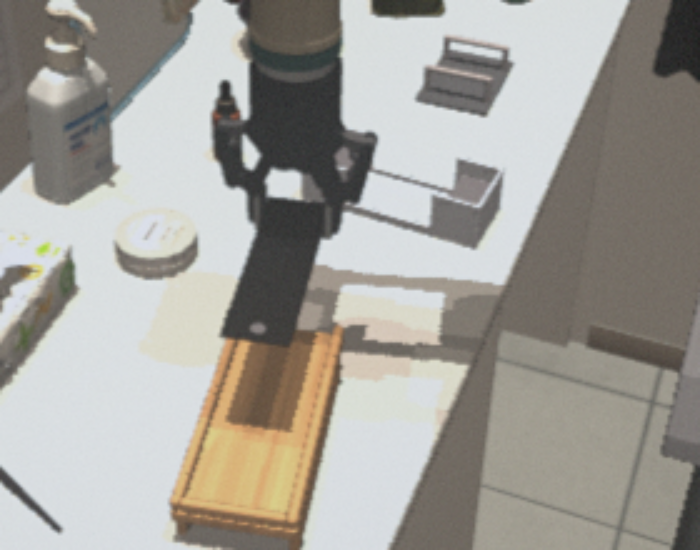

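The board is held level across its width, and its far end droops about 0.09 rad. The side view shows it clear of the stand, so I'll carry it to the rack.

```bash
python3 g.py 480 -105 130 96 476 -394.5 120 90.4
```

```text
now [487.  179.6 128.3] phi 101.08 F [ 0.5  0.1 -1.5] w 0.636 g 63.0 j [ 0.22  0.27  1.79 -0.    1.08  0.03]
[480.0, -105.0, 130.0, 96.0] [-0.9266, -0.205, -0.0066] [0.0025, -0.0001, 0.0591]
[476.0, -394.5, 120.0, 90.4] [-1.8711, -0.4037, 0.0259] [0.0025, -0.0003, 0.1242]
```

```bash
python3 -m pendant '[-0.3,-0.03,-0.007,0,0,0,0.002,-0.3,-0.1,-0.022,0,0,0,0.006,-0.3,-0.2,-0.044,0,0,0,0.013,-0.3,-0.3,-0.066,0,0,0,0.019,-0.3,-0.4,-0.088,0,0,0,0.026,-0.3,-0.5,-0.11,0,0,0,0.032,-0.3,-0.6,-0.132,0,0,0,0.039,-0.3,-0.7,-0.155,0,0,0,0.045,-0.3,-0.8,-0.178,0,0,0,0.052,-0.3,-0.88,-0.195,0,0,0,0.059,-0.3,-0.926,-0.205,0,0,0,0.059]'; python3 g.py 476 -394.5 110 90.4
```

```text
time_s: 8.95
ee_pos: [477.8, -107.0, 125.3]
tcp_rot: [-2.103, -2.331, 0.003]
wrist_force: [-0.1, 1.2, 0.0]
width: 0.633
grasp_force: 63.0
now [ 477.8 -107.   125.3] phi 95.89 F [-0.1  1.2  0. ] w 0.633 g 63.0 j [-0.36  0.24  1.85 -0.    1.06 -0.46]
[476.0, -394.5, 110.0, 90.4] [-0.9527, -0.104, 0.0506] [-0.0018, -0.0003, 0.0638]
```

```bash
python3 -m pendant '[-0.3,-0.03,-0.003,0,0,0,0.002,-0.3,-0.1,-0.01,0,0,0,0.006,-0.3,-0.2,-0.021,0.01,0,0,0.013,-0.3,-0.3,-0.033,0.01,0,0,0.019,-0.3,-0.4,-0.044,0.02,0,0,0.026,-0.3,-0.5,-0.055,0.02,0,0,0.032,-0.3,-0.6,-0.066,0.03,0,0,0.039,-0.3,-0.7,-0.077,0.03,0,0,0.045,-0.3,-0.8,-0.088,0.04,0,0,0.052,-0.3,-0.88,-0.097,0.04,0,0,0.059,-0.3,-0.953,-0.104,0.05,0,0,0.064,-0.3,-0.953,-0.104,0.05,0,0,0.064]'; python3 - <<'E'
from m import *
for n in('top','side'):
    im,P=cloud(n); im=im[:,:,::-1].copy(); cv2.imwrite(f'pics/{n}4.png',im)
    m=(P[...,0]>420)&(P[...,0]<530)&(P[...,1]>-370)&(P[...,1]<-180)&(P[...,2]>85)&(P[...,2]<150)&(im.max(-1)<75)
    m=cv2.morphologyEx(m.astype(np.uint8),cv2.MORPH_OPEN,np.ones((3,3)))>0
    Q=P[m]; A=np.c_[Q[:,:2],np.ones(len(Q))]; print(n,m.sum())
    if m.sum()>20: print(rect(Q[:,:2]),Q.min(0),Q.max(0),np.linalg.lstsq(A,Q[:,2],rcond=None)[0])
E
python3 g.py
```

```text
time_s: 10.15
ee_pos: [478.0, -395.0, 110.6]
tcp_rot: [2.213, 2.229, -0.001]
wrist_force: [-0.2, 0.3, -0.5]
width: 0.626
grasp_force: 63.0
top 1286
(array([ 477.3, -304.3]), array([ 55.9, 132. ]), 1.2) [ 448.4149674  -369.83688237  123.40081432] [ 505.88597061 -238.0786861   136.04897904] [ 1.13297052e-03 -8.33179219e-03  1.27390570e+02]
side 379
(array([ 475.2, -301.4]), array([ 57.5, 137. ]), 0.28) [ 446.21118662 -369.88091034  125.53093058] [ 503.79693829 -232.91351599  134.22649285] [-4.52215657e-03 -3.05092291e-03  1.31517512e+02]
now [ 477.6 -391.9  110.9] phi 90.48 F [-1.3 -0.2  0.1] w 0.633 g 63.0 j [-0.8   0.43  1.59  0.    1.13 -0.81]
```

The droop has gone (below 0.01 rad) and the board lines up with the rack to about 1 mm. Lowering it now.

```bash
python3 -m pendant '[-0.3,0,0.002,0.03,0,0,0,-0.3,0,0.002,0.1,0,0,0,-0.3,0,0.002,0.18,0,0,0,-0.3,0,0.002,0.24,0,0,0,-0.3,0,0.002,0.265,0,0,0,-0.3,0,0.002,0.28,0,0,0,-0.3,0,0.002,0.285,0,0,0,-0.3,0,0.002,0.285,0,0,0]'; python3 g.py
```

```text
time_s: 11.05
ee_pos: [478.9, -392.8, 26.7]
tcp_rot: [2.211, 2.231, -0.0]
wrist_force: [-0.2, 0.8, -0.9]
width: 0.633
grasp_force: 63.1
now [ 478.9 -392.8   26.7] phi 90.52 F [-0.2  0.8 -0.9] w 0.633 g 63.1 j [-0.8   0.51  1.68 -0.    0.95 -0.81]
```

```bash
python3 -m pendant '[-0.3,0,0,0.007,0,0,0,-0.3,0,0,0.014,0,0,0,-0.3,0,0,0.014,0,0,0]'; python3 g.py
```

```text
time_s: 11.35
ee_pos: [479.0, -393.2, 22.9]
tcp_rot: [2.211, 2.23, 0.0]
wrist_force: [-0.8, -0.0, 3.5]
width: 0.634
grasp_force: 63.4
now [ 479.  -393.2   22.9] phi 90.49 F [-0.8 -0.   3.5] w 0.634 g 63.4 j [-0.8   0.52  1.69  0.    0.94 -0.81]
```

```bash
python3 -m pendant '[0.3,0,0,0,0,0,0,0.5,0,0,0,0,0,0,1,0,0,0,0,0,0,1,0,0,0,0,0,0,1,0,0,0,0,0,0,1,0,0,-0.05,0,0,0,1,0,0,-0.15,0,0,0,1,0,0,-0.3,0,0,0,1,-0.1,0,-0.35,0,0,0,1,-0.1,0,-0.35,0,0,0]' 20; python3 - <<'E'
from m import *
for n in('top','side'):
    im,P=cloud(n); im=im[:,:,::-1].copy(); cv2.imwrite(f'pics/{n}5.png',im)
    m=(P[...,0]>420)&(P[...,0]<530)&(P[...,1]>-450)&(P[...,1]<-180)&(P[...,2]>35)&(P[...,2]<52)&(im.max(-1)<75)
    m=cv2.morphologyEx(m.astype(np.uint8),cv2.MORPH_OPEN,np.ones((3,3)))>0
    Q=P[m]; A=np.c_[Q[:,:2],np.ones(len(Q))]; print(n,m.sum())
    if m.sum()>20: print(rect(Q[:,:2]),Q.min(0),Q.max(0),np.linalg.lstsq(A,Q[:,2],rcond=None)[0])
cv2.imwrite('pics/z5.png',cv2.resize(im[100:250,300:480],None,fx=3,fy=3))
E
python3 g.py
```

```text
time_s: 12.35
ee_pos: [480.7, -427.6, 130.7]
tcp_rot: [2.206, 2.222, -0.003]
wrist_force: [-0.4, -0.5, -0.5]
width: 0.998
grasp_force: 0.0
top 1478
(array([ 478.6, -326.8]), array([ 56.2, 180.7]), 1.35) [ 449.33597357 -417.35971982   36.16927151] [ 508.18766033 -235.91801367   49.201282  ] [ 3.08633539e-03 -2.64169261e-03  4.13039459e+01]
side 517
(array([ 476.2, -322.9]), array([ 54.7, 190.2]), 1.51) [ 447.14276473 -417.51527043   37.38911669] [ 504.79085825 -227.52232871   47.96835511] [ 1.96175495e-03 -1.86263986e-04  4.23414073e+01]
now [ 478.5 -422.8  126.9] phi 90.45 F [ 0.1  0.8 -0.2] w 0.999 g 0.0 j [-0.83  0.44  1.52  0.    1.18 -0.84]
```

View pics/z5.png

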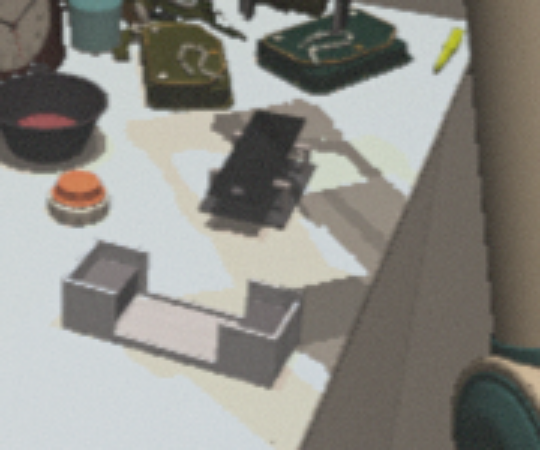

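The side view shows the board lying level across both bars, with its centre at about (478, -325.5), and released. Next I'll take it by the middle.

```bash
python3 g.py 478 -325.5 90 91.2 478 -325.5 22 91.2
```

```text
now [ 478.5 -422.8  126.9] phi 90.45 F [ 0.1  0.8 -0.2] w 0.999 g 0.0 j [-0.83  0.44  1.52  0.    1.18 -0.84]
[478.0, -325.5, 90.0, 91.2] [0.3244, 0.0008, 0.1231] [0.0001, -0.0001, -0.0087]
[478.0, -325.5, 22.0, 91.2] [0.3243, 0.0008, 0.3498] [0.0001, -0.0001, -0.0087]
```

```bash
python3 -m pendant '[1,0.1,0.001,0.01,0,0,-0.0087,1,0.22,0.001,0.05,0,0,-0.0087,1,0.324,0.001,0.1,0,0,-0.0087,1,0.324,0.001,0.123,0,0,-0.0087,1,0.324,0.001,0.123,0,0,-0.0087,1,0.324,0.001,0.18,0,0,-0.0087,1,0.324,0.001,0.18,0,0,-0.0087]'; python3 g.py 478 -325.5 22 91.2
```

```text
time_s: 13.15
ee_pos: [477.3, -325.4, 71.2]
tcp_rot: [-2.195, -2.243, 0.001]
wrist_force: [0.2, -0.0, -0.9]
width: 0.999
grasp_force: 0.0
now [ 477.3 -325.4   71.2] phi 91.22 F [ 0.2 -0.  -0.9] w 0.999 g 0.0 j [-0.72  0.41  1.73 -0.    1.   -0.74]
[478.0, -325.5, 22.0, 91.2] [-0.0009, 0.0029, 0.1641] [-0.0018, -0.0014, 0.0002]
```

```bash
python3 -m pendant '[1,0,0.002,0.05,0,0,0,1,0,0.002,0.11,0,0,0,1,0,0.002,0.164,0,0,0,1,0,0.002,0.164,0,0,0,0.6,0,0.002,0.164,0,0,0,0.3,0,0.002,0.164,0,0,0,-0.3,0,0.002,0.164,0,0,0,-0.3,0,0.002,0.164,0,0,0]' 40; python3 g.py
```

```text
time_s: 13.95
ee_pos: [479.6, -326.4, 25.1]
tcp_rot: [2.195, 2.243, -0.0]
wrist_force: [-0.9, -1.3, 5.9]
width: 0.639
grasp_force: 42.2
now [ 479.6 -326.4   25.1] phi 91.25 F [-0.9 -1.3  5.9] w 0.639 g 42.2 j [-0.72  0.47  1.78 -0.    0.9  -0.74]
```

```bash
python3 -m pendant '[-0.3,0,0,-0.02,0,0,0,-0.3,0,0,-0.06,0,0,0,-0.3,0,0,-0.12,0,0,0,-0.3,0,0,-0.2,0,0,0,-0.3,0,0,-0.28,0,0,0,-0.3,0,0,-0.35,0,0,0,-0.3,0,0,-0.35,0,0,0]' 50; python3 g.py 470 -190 140 45 465 -60 110 -3.4
```

```text
time_s: 14.65
ee_pos: [480.6, -326.8, 132.5]
tcp_rot: [2.192, 2.24, 0.001]
wrist_force: [0.1, -0.1, -0.7]
width: 0.635
grasp_force: 52.7
now [ 480.6 -326.8  132.5] phi 91.26 F [ 0.1 -0.1 -0.7] w 0.635 g 52.7 j [-0.72  0.35  1.65  0.    1.13 -0.74]
[470.0, -190.0, 140.0, 45.0] [0.4566, -0.0251, -0.0274] [0.0047, 0.0016, 0.5382]
[465.0, -60.0, 110.0, -3.4] [0.8906, -0.0328, 0.0705] [0.0055, -0.0005, 1.1014]
```

```bash
python3 -m pendant '[-0.3,0.03,0,-0.01,0,0,0.05,-0.3,0.1,-0.006,-0.02,0,0,0.12,-0.3,0.18,-0.01,-0.03,0,0,0.2,-0.3,0.26,-0.015,-0.03,0,0,0.29,-0.3,0.34,-0.02,-0.03,0,0,0.38,-0.3,0.4,-0.025,-0.03,0,0,0.46,-0.3,0.456,-0.025,-0.03,0,0,0.53,-0.3,0.456,-0.025,-0.03,0,0,0.54]'; python3 g.py 465 -60 110 -3.4
```

```text
time_s: 15.45
ee_pos: [467.1, -186.5, 137.0]
tcp_rot: [-2.901, -1.199, 0.002]
wrist_force: [0.4, -0.8, -0.7]
width: 0.637
grasp_force: 52.7
now [ 467.1 -186.5  137. ] phi 44.93 F [ 0.4 -0.8 -0.7] w 0.637 g 52.7 j [-0.52  0.24  1.8   0.    1.1   0.27]
[465.0, -60.0, 110.0, -3.4] [0.2929, -0.3033, 0.0907] [-0.0018, 0.0009, 0.5623]
```

```bash
python3 -m pendant '[-0.3,0.02,-0.02,0.01,0,0,0.05,-0.3,0.07,-0.07,0.02,0,0,0.13,-0.3,0.12,-0.125,0.03,0,0,0.22,-0.3,0.17,-0.18,0.05,0,0,0.31,-0.3,0.22,-0.23,0.07,0,0,0.4,-0.3,0.26,-0.27,0.08,0,0,0.49,-0.3,0.293,-0.303,0.09,0,0,0.562,-0.3,0.293,-0.303,0.09,0,0,0.562,-0.3,0.293,-0.303,0.09,0,0,0.562]'; python3 - <<'E'
from m import *
for n in('top','side'):
    im,P=cloud(n); im=im[:,:,::-1].copy(); cv2.imwrite(f'pics/{n}6.png',im)
    b=lambda y0,y1,z0,z1:(P[...,0]>340)&(P[...,0]<590)&(P[...,1]>y0)&(P[...,1]<y1)&(P[...,2]>z0)&(P[...,2]<z1)
    m=b(-130,10,110,145)&(im.max(-1)<75)
    m=cv2.morphologyEx(m.astype(np.uint8),cv2.MORPH_OPEN,np.ones((3,3)))>0
    Q=P[m]; A=np.c_[Q[:,:2],np.ones(len(Q))]; print(n,m.sum())
    if m.sum()>20: print(rect(Q[:,:2]),Q.min(0),Q.max(0),np.linalg.lstsq(A,Q[:,2],rcond=None)[0])
    t=b(-160,60,28,70); print(' tray',rect(P[t][:,:2]),t.sum())
cv2.imwrite('pics/z6.png',np.hstack([cv2.resize(cv2.imread('pics/top6.png')[160:300,280:420],(420,420)),cv2.resize(im[140:260,280:400],(378,420))]))
E
python3 g.py
```

```text
time_s: 16.35
ee_pos: [466.8, -63.1, 110.5]
tcp_rot: [3.14, -0.089, -0.0]
wrist_force: [0.7, 0.3, -0.6]
width: 0.635
grasp_force: 52.7
top 579
(array([411.8, -61.6]), array([55.7, 63.2]), 85.54) [378.45588063 -89.20162414 121.38931837] [445.09679806 -33.15992818 134.29835256] [ 5.70371562e-04 -7.86248155e-05  1.28125520e+02]
 tray (array([395.2, -58.4]), array([75.1, 50.1]), 86.45) 182
side 685
(array([464.6, -58.5]), array([171.3,  78.7]), 3.24) [379.29336421 -98.46485125 119.30021067] [551.25829619 -18.88844011 144.85619199] [3.15076173e-03 1.10683714e-02 1.28517391e+02]
 tray (array([467.5, -58.2]), array([ 82.1, 201.6]), 86.43) 980
now [467.  -63.5 110.7] phi -3.37 F [ 0.5 -0.3 -0.6] w 0.635 g 52.7 j [-0.28  0.23  1.91 -0.    1.01  1.35]
```

View pics/z6.png

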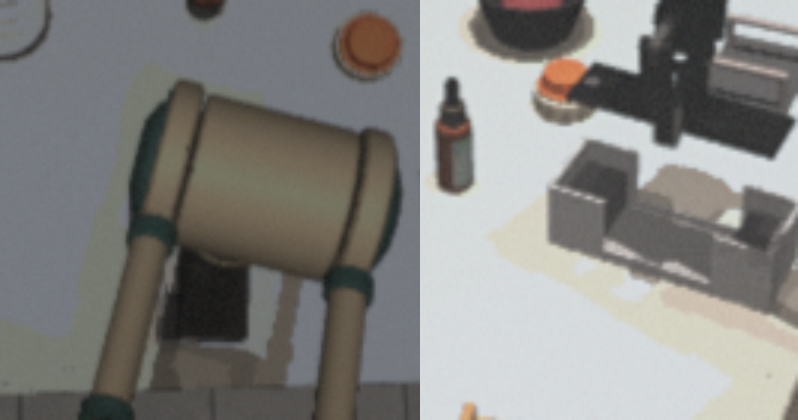

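The side view shows the board centred over the tray but slightly high in x and low in y. I need tighter tray extents before lowering it.

```bash
python3 - <<'E'
from m import *
a=np.radians(-3.4); U=np.array([np.cos(a),np.sin(a)]); V=np.array([-np.sin(a),np.cos(a)])
def ext(Q,l):
    q=Q[:,:2]-[465,-60]; u=q@U; v=q@V; print(l,len(Q),'u',np.round(np.percentile(u,[0,2,98,100]),1),'v',np.round(np.percentile(v,[0,2,98,100]),1))
im0={n:cv2.imread(f'pics/{n}0.png') for n in('top','side')}
for n in('top','side'):
    _,P=cloud(n,np.load(n+'0.npy'),1)
    b=lambda z0,z1:(P[...,0]>340)&(P[...,0]<590)&(P[...,1]>-160)&(P[...,1]<60)&(P[...,2]>z0)&(P[...,2]<z1)
    ext(P[b(48,60)],n+' wall top'); ext(P[b(20,60)],n+' all>20'); ext(P[b(30,41)],n+' ledge'); 
    for s in(-1,1):
        m=b(30,41); Q=P[m]; q=(Q[:,:2]-[465,-60])@U; ext(Q[q*s>0],'  ledge %d'%s)
im,P=cloud('side'); im=im[:,:,::-1]
b=lambda z0,z1:(P[...,0]>340)&(P[...,0]<590)&(P[...,1]>-160)&(P[...,1]<60)&(P[...,2]>z0)&(P[...,2]<z1)
ext(P[b(48,60)],'side now wall'); m=b(118,138)&(im.max(-1)<90); ext(P[m],'board side')
for s in(-1,1):
    Q=P[m]; q=(Q[:,:2]-[465,-60])@U; ext(Q[q*s>50],'  board end %d'%s)
im,P=cloud('top'); im=im[:,:,::-1]; m=b(118,138)&(im.max(-1)<90); ext(P[m],'board top')
E
```

```text
top wall top 232 u [-95.  -94.6 104.1 104.6] v [-40.1 -39.8  35.   35.4]
top all>20 1087 u [-95.  -93.2 102.7 104.6] v [-40.1 -39.3  34.5  35.5]
top ledge 818 u [-91.2 -89.4 100.3 101.3] v [-36.8 -36.   29.7  35.5]
  ledge -1 408 u [-91.2 -90.1 -51.9 -51.2] v [-36.4 -36.   28.4  29.1]
  ledge 1 410 u [ 54.3  61.  100.9 101.3] v [-36.8 -36.   30.3  35.5]
side wall top 238 u [-98.  -97.5 102.  103. ] v [-38.7 -37.7  40.5  43.4]
side all>20 1122 u [-98.  -97.5 100.8 103. ] v [-39.3 -37.3  40.4  43.4]
side ledge 516 u [-97.7 -97.2  99.1 101.5] v [-38.2 -36.9  40.1  43. ]
  ledge -1 254 u [-97.7 -97.5 -47.4 -46.1] v [-38.2 -36.8  40.2  42.1]
  ledge 1 262 u [ 51.   53.3 100.2 101.5] v [-37.9 -37.   39.9  43. ]
side now wall 241 u [-97.9 -97.2 102.  103.5] v [-42.2 -37.7  40.7  41.7]
board side 722 u [-86.6 -83.6  88.1  91.8] v [-37.1 -31.5  36.   41.6]
  board end -1 177 u [-86.6 -85.8 -51.1 -50.6] v [-31.8 -29.3  24.   29.1]
  board end 1 171 u [50.  50.7 89.9 91.8] v [-30.8 -27.7  26.1  28.8]
board top 589 u [-84.9 -83.4 -22.7  91.8] v [-32.2 -31.5  22.2  22.7]
```

Compared within each camera, the board matches the tray in u, needs +2.5 mm in v, and its yaw agrees. I'll correct that and lower it.

```bash
python3 -m pendant '[-0.3,0,-0.008,0.03,0,0,0,-0.3,0,-0.008,0.1,0,0,0,-0.3,0,-0.008,0.17,0,0,0,-0.3,0,-0.008,0.21,0,0,0,-0.3,0,-0.008,0.24,0,0,0,-0.3,0,-0.008,0.265,0,0,0,-0.3,0,-0.008,0.28,0,0,0,-0.3,0,-0.008,0.28,0,0,0]'; python3 g.py
```

```text
time_s: 17.35
ee_pos: [466.6, -60.0, 26.3]
tcp_rot: [-3.14, 0.095, 0.001]
wrist_force: [-0.6, 0.5, -0.8]
width: 0.636
grasp_force: 52.7
now [466.6 -60.   26.3] phi -3.46 F [-0.6  0.5 -0.8] w 0.636 g 52.7 j [-0.28  0.34  2.01 -0.    0.79  1.36]
```

```bash
python3 -m pendant '[-0.3,0,0,0.008,0,0,0,-0.3,0,0,0.015,0,0,0,-0.3,0,0,0.019,0,0,0,-0.3,0,0,0.019,0,0,0]'; python3 g.py
```

```text
time_s: 17.75
ee_pos: [466.9, -60.1, 21.3]
tcp_rot: [3.14, -0.095, 0.001]
wrist_force: [-0.2, 1.7, 0.9]
width: 0.637
grasp_force: 52.9
now [466.9 -60.1  21.3] phi -3.46 F [-0.2  1.7  0.9] w 0.637 g 52.9 j [-0.28  0.35  2.02 -0.    0.77  1.36]
```

```bash
python3 -m pendant '[-0.3,0,0,0.003,0,0,0,-0.3,0,0,0.005,0,0,0,-0.3,0,0,0.005,0,0,0]'; python3 g.py
```

```text
time_s: 18.05
ee_pos: [466.9, -60.1, 21.2]
tcp_rot: [3.14, -0.094, 0.002]
wrist_force: [-2.8, 1.6, 14.4]
width: 0.637
grasp_force: 53.9
now [466.9 -60.1  21.2] phi -3.45 F [-2.8  1.6 14.4] w 0.637 g 53.9 j [-0.28  0.35  2.02 -0.    0.77  1.36]
```

The board is firmly seated on the ledges. I'll release it, retreat straight up and check.

```bash
python3 -m pendant '[0.3,0,0,-0.004,0,0,0,0.5,0,0,-0.004,0,0,0,1,0,0,-0.004,0,0,0,1,0,0,-0.004,0,0,0,1,0,0,-0.004,0,0,0,1,0,0,-0.05,0,0,0,1,0,0,-0.15,0,0,0,1,0,0,-0.3,0,0,0,1,-0.1,0,-0.45,0,0,0,1,-0.3,0.2,-0.5,0,0,0,1,-0.3,0.4,-0.5,0,0,0,1,-0.3,0.4,-0.5,0,0,0]' 20; python3 -m pendant '[1,0,0.3,0,0,0,0,1,0,0.3,0,0,0,0,1,0,0.3,0,0,0,0,1,0,0.3,0,0,0,0]'; python3 - <<'E'
from m import *
a=np.radians(-3.4); U=np.array([np.cos(a),np.sin(a)]); V=np.array([-np.sin(a),np.cos(a)])
for n in('top','side'):
    im,P=cloud(n); im=im[:,:,::-1].copy(); cv2.imwrite(f'pics/{n}7.png',im)
    m=(P[...,0]>340)&(P[...,0]<590)&(P[...,1]>-130)&(P[...,1]<10)&(P[...,2]>30)&(P[...,2]<60)&(im.max(-1)<70)
    m=cv2.morphologyEx(m.astype(np.uint8),cv2.MORPH_OPEN,np.ones((3,3)))>0
    Q=P[m]; A=np.c_[Q[:,:2],np.ones(len(Q))]; print(n,rect(Q[:,:2]),np.median(Q[:,2]),np.linalg.lstsq(A,Q[:,2],rcond=None)[0])
    q=Q[:,:2]-[465,-60]; print(np.percentile(q@U,[0,100]),np.percentile(q@V,[0,100]))
cv2.imwrite('pics/z7.png',np.hstack([cv2.resize(cv2.imread('pics/top7.png')[140:300,250:450],(440,352)),cv2.resize(im[130:270,250:393],(360,352))]))
E
python3 g.py
```

```text
time_s: 19.25
ee_pos: [368.6, -175.5, 170.4]
tcp_rot: [3.139, -0.093, 0.003]
wrist_force: [0.7, 0.0, -0.6]
width: 1.0
grasp_force: 0.0
time_s: 19.65
ee_pos: [363.7, -264.6, 169.0]
tcp_rot: [-3.139, 0.099, 0.001]
wrist_force: [-0.8, 0.9, 0.3]
width: 1.003
grasp_force: 0.0
top (array([469.5, -63.7]), array([ 62.4, 192.5]), 87.8) 39.14989899633872 [2.41675690e-03 1.01066612e-02 3.85045391e+01]
[-90.82378619 100.64531921] [-36.59722644  26.42930473]
side (array([466.2, -57.9]), array([ 61.3, 173.8]), 87.49) 39.23718252702156 [-1.79387689e-03  1.14214173e-02  4.06987344e+01]
[-85.76303758  88.32268133] [-29.48591077  32.37339981]
now [ 363.8 -263.   169.1] phi -3.44 F [0.1 0.5 1.4] w 1.0 g 0.0 j [-0.78  0.13  1.86  0.    1.15  0.85]
```

View pics/z7.png

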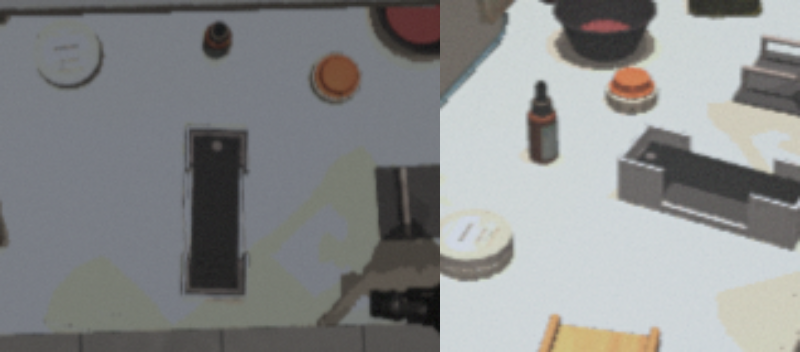

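The board lies flat and centred on both ledges, about 40 mm up at its top face. The gripper is clear and the pot, timer and dropper bottle haven't moved, so I'm handing in.

```bash
python3 -c "
from workcell import job_done
print(job_done())"
```

```text
the job is handed in; nothing more can be done
None
```

The board is flat and released on both ledges of the steriliser tray, the pot, timer and dropper bottle are undisturbed in the last picture, and the job was handed in at about 20 s; no verdict was returned.

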